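# Fit the end-stop rod into its spring-plunger rod clamp

## Robot

A 6-joint arm with a two-finger parallel gripper is mounted at the origin on a cart in front of the work surface, level with it; the furniture and walls round the work are solid. World frame = base frame: x ahead of the robot, y to its left, z up, the work surface at z = 0. Lengths are in m, angles in degrees, forces in N, time in s.
With the tool pointing down it reaches from about 0.4 to 0.825 m from the base axis. Payload 7 kg.
Tool frame: the origin (TCP) lies at the very end of the fingers, on their centre line; the grasp point (between the pads) lies 19 mm behind it (ctrl.grasp_offset is the distance from the TCP to the grasp point, in m); z points along the fingers, y is the line along which they close (so a half turn about z gives the same grasp; the last joint's range is limited). The gripper opens to 88 mm and grips with 3 to 60 N. Pads are 19 mm wide; open, the fingers measure 130 mm over their backs; the gripper's body (78 mm by 193 mm) begins 47 mm behind the grasp point.
Start: joints at [-50.93, 20.546, 0.682, 0, -70.136, -16.507], TCP at [0.259, -0.623, 0.227] pointing down, gripper open.
Joint ranges: [-176.03, 176.03], [-82.01, 121.73], [-58.28, 71.71], [-173.87, 95.51], [-174.79, -0.11], [-173.66, 173.66]. Speed limits (degrees/s): [136.94, 136.94, 172.46, 180, 180, 180].

## Interface

Orientations are given as [roll, pitch, yaw] about the fixed x, y, z axes, in that order (R = Rz(yaw) Ry(pitch) Rx(roll)).
In Python, from plant import ctrl gives the robot as it stands. The module is installed in compiled form; this text tells all that it offers.
- The arm moves only by the tool jog_arm, never from a script. Its argument "plan" is a list that holds one entry, the list of rows, each a list of 7 numbers: the opening, from 0 (shut) to 1 (fully open), then the shift along the tool's x, y, z in m, then the turn, a rotation vector about the tool's x, y, z in degrees. A call has 1 to 20 rows; each row is the pose to reach, as a shift and turn from the pose commanded when the call began, along the tool's axes at that moment; what a row does not reach only later rows make up. A row lasts 1/8 s, in which the tool goes at most 62.5 mm and 10.7 degrees, less where a joint would pass 70% of its speed; a pose out of reach is approached as far as the arm can. A call with a gripper value outside its range is refused whole. The fingers move at their own pace and stop on an object; the grip force is fixed at half the most. Time passes only in rows, so rows that repeat a pose let the fingers close. It gives the time, the measured TCP pose, the force, the opening and the grip force at its end, in the units of the state.
- ctrl.get_obs(): the state, without advancing time (a new reading comes with each control period).
- ctrl.snapshot(name): name is "scene" or "top"; returns a dict with "image" (384x512x3 uint8, red, green, blue), "vertical_fov" (degrees; the focal length in pixels is half the picture's height over the tangent of half this angle, whatever the lens; pixels are square), "cx", "cy" (the principal point, pixels), "R" (3x3) and "t" (3): a world point X has camera coordinates R X + t. Camera axes: x right, y down, z forward; pixel columns grow to the right and rows downward; lengths in m; the calibration is good to about 2 mm. A picture is of the moment at which its call begins. There is no depth.
- ctrl.close_job(): hands the job in; it is judged then, once.
The state is a dict: "clock": time; "joint_pos": joint angles; "qvel": joint speeds; "tau": joint torques, N m; "tool_pos": TCP position; "orientation": TCP orientation; "force": force on the tool from outside, world axes, zero at the start; "moment": the same for the moment, N m; "opening": finger opening in m; "gripper_force": force on a finger pad.
Only numpy, scipy, OpenCV 4.12 (cv2) and the standard library are available. Lean on these libraries where they do the work, as an engineer would, in place of code of your own. Each camera call takes 0.05 s, during which the arm holds its last target. There are 200 camera calls.

## Task

Pick up the loose stop rod and slide it, nose first, into the open mouth of the rod clamp, past the side spring plunger, until the rod is fully home: its collar plate against the mouth of the clamp and the plunger snapped into the rod's groove. Let go of it there, and do not push the tape roll or the torque meter out of their places.

Things in the scene. Friction and masses are not known exactly. Their poses are not given: they have to be found in the camera images.
- rod_grip (a point): Loose stop rod, 160 g, lying level at the start. The point is the centre of its black handle (52 mm long in x, 24 wide in y, 28 tall in z), on the rod's axis, 14 mm above the table while it lies there; x points along the rod to the nose, z up. The rod balances about 20 mm ahead of it. Any roll about its axis fits the clamp.
- rod_nose (a point): Tip of the rod's nose, on its axis, 110 mm ahead (+x) of rod_grip. The steel collar plate (6 mm thick, 38 wide, 28 tall) has its front face 32 mm ahead of rod_grip; from it runs a 14 mm round shank, 78 mm long, its last 14 mm tapering to 5 mm. A groove 2.5 mm deep, 11 mm wide, sloped sides, is centred 40 mm ahead of the collar face.
- clamp_mouth (a point): Fixed rod clamp, a bare metal block 60 mm long, 44 wide, 66 high. The point is the centre of the mouth in its entry face, on the bore axis, 50 mm above the table; x points level along the bore, the way the rod goes in, z up. Its dark base plate, 10 mm thick, reaches 15 mm in front of the mouth. Rod home: collar face in the mouth's plane, so handle centre 32 mm before this point.
- clamp_exit (a point): Far end of the bore, on its axis, 60 mm (+x) from clamp_mouth; the nose of a seated rod stands 18 mm out of it. From the mouth, the first 20 mm are a trough, open above the axis, narrowing from about 27 to 16.5 mm with a floor ramp; then 40 mm are roofed, 16.5 mm wide, floor 7.75 mm below and roof 8 mm above the axis.
- plunger (a joint): Travel (m) of the clamp's side spring plunger, 40 mm past the mouth on the -y side (knob reaches 63 mm from the axis). 0: ball fully out, no rod; 0.0003 to 0.0017: snapped in the rod's groove; 0.0025 to 0.004: held back by the full shank. Spring 1.5 N at 0, 7 N at 0.0037; oiled and smooth: pushing the rod past takes about 3 to 8 N. Needs no hand on it.
- tape_centre (a point): Centre of a loose roll of tape lying flat, 62 mm across and 19 mm high: a bystander.
- meter_centre (a point): Centre of a loose grey torque meter lying flat, 66 x 118 mm and 37 mm high: a bystander.

How it is judged:
By the outcome, as a careful person would: the job done as asked, in the order asked, and still so for the second after the job is handed in, with the robot touching nothing.
It also fails if it takes over 48 s, if anything falls off the work surface, if the arm or the gripper's body presses on something with over 40 N, if the wrist force passes 120 N, or if a joint passes its speed limit or range.

## Working session

There is one attempt and no reset: what is moved stays moved. The work goes in short steps, Python scripts to look and compute and a tool call to move; the robot and the scene stay as the last step left them, time stands still between calls to the robot, and variables do not carry over. Pictures are saved under pics/ and viewed, at most 10 in all, crops included, and the job is handed in when it is done.

Besides the shell and the picture viewer there is one more tool, called in YAML: its name, and indented under it one key for each argument. jog_arm: Moves the arm, as the interface text tells. Its arguments: {"type":"object","properties":{"plan":{"type":"array","items":{"type":"array","items":{"type":"array","items":{"type":"number"}}}}},"required":["plan"]}

```bash
mkdir -p pics
python3 - <<'E'
from plant import ctrl
import cv2,numpy as np
for n in ("scene","top"):
    s=ctrl.snapshot(n); cv2.imwrite(f"pics/{n}0.png",cv2.resize(s["image"][:,:,::-1],(800,600),interpolation=cv2.INTER_CUBIC))
    np.savez(f"{n}0.npz",**s)
    print(n,s["vertical_fov"],s["cx"],s["cy"],(-s["R"].T@s["t"]).round(3),s["R"].round(3).tolist())
print(ctrl.get_obs(),ctrl.grasp_offset)
E
```

```text
scene 53.03437655725194 259.3709702862066 185.06564556145779 [ 0.049 -0.576  0.534] [[0.742, -0.67, -0.016], [-0.382, -0.403, -0.832], [0.551, 0.623, -0.555]]
top 50.48596270238173 255.96074708930192 189.88453849538158 [ 0.355 -0.06   0.907] [[-0.037, -0.999, 0.001], [-0.979, 0.036, -0.2], [0.2, -0.008, -0.98]]
{'clock': 0.1, 'joint_pos': array([-5.09302275e+01,  2.05881472e+01,  6.40410540e-01, -1.58797757e-02,
       -7.01373538e+01, -1.65054977e+01]), 'qvel': array([ 0.01155952, -0.11765311,  0.09160071, -0.02314221,  0.01177196,
        0.03388091]), 'tau': array([-7.59136801e-04, -5.84161556e+01,  2.93751687e+01,  7.01552957e+00,
        1.01834658e-02, -5.82473717e-05]), 'tool_pos': array([ 0.25879668, -0.62295217,  0.22572356]), 'orientation': array([ 1.79914174e+02, -9.86308344e-03, -1.57441124e+02]), 'force': array([-0.72454301, -0.83088416, -0.72578841]), 'moment': array([-0.01569566,  0.01013708,  0.01163703]), 'gripper_force': 0.0, 'opening': 0.08765673728673114} 0.0188
```

View pics/scene0.png

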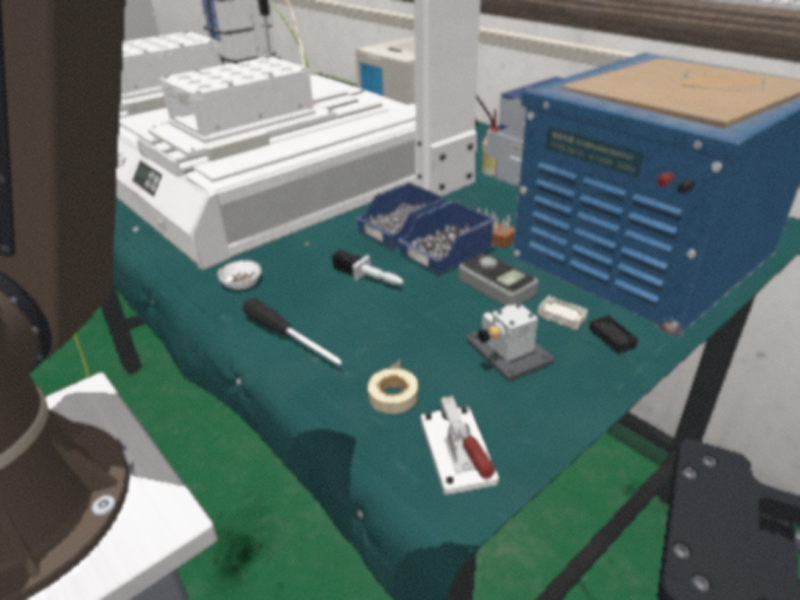

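View pics/top0.png

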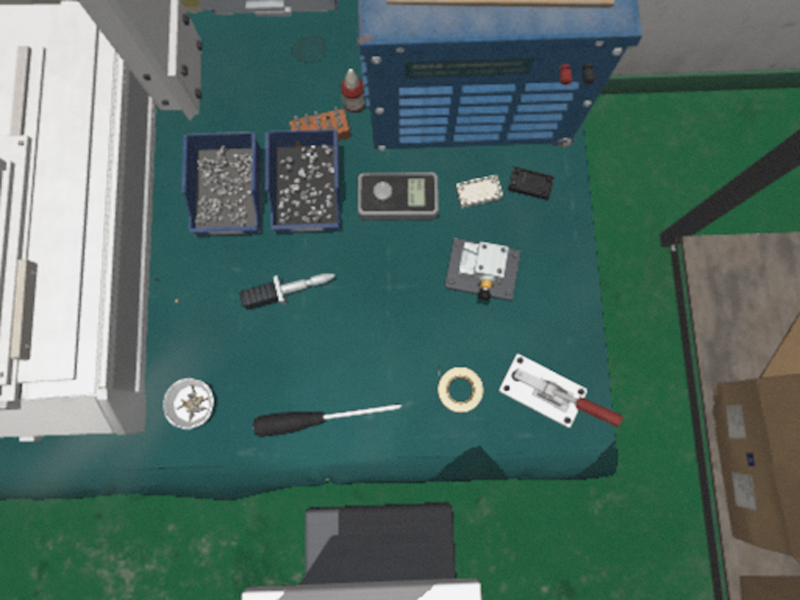

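The rod lies at about (262,294)→(334,277) in the top view. The clamp is at about (487,265) with its mouth to the left and its knob at the bottom. Next I'll zoom in on both.

Run:
```python
import cv2,numpy as np
t=np.load("top0.npz")["image"][:,:,::-1]; s=np.load("scene0.npz")["image"][:,:,::-1]
r=lambda im,x,y,w,h,k:cv2.resize(im[y:y+h,x:x+w],(w*k,h*k),interpolation=cv2.INTER_CUBIC)
a=np.vstack([np.hstack([r(t,150,165,66,50,6),r(t,280,147,66,50,6)]),np.hstack([r(s,205,152,66,50,6),r(s,294,190,66,50,6)])])
cv2.imwrite("pics/crop.png",a)
```

```text
(no output)
```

View pics/crop.png

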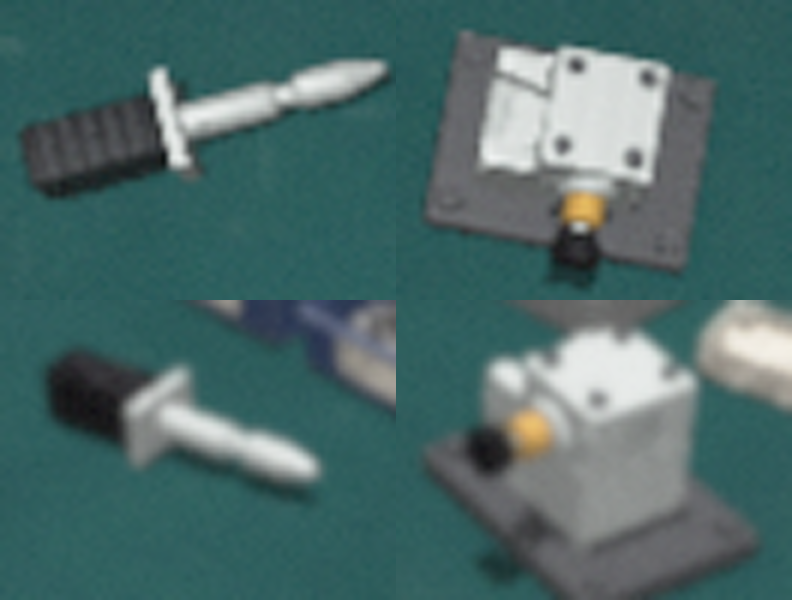

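```bash
cat > h.py <<'E'
import numpy as np
from scipy.optimize import least_squares
def load(n): return dict(np.load(n+".npz"))
def proj(s,X):
    f=s["image"].shape[0]/2/np.tan(np.radians(s["vertical_fov"])/2)
    c=np.atleast_2d(X)@s["R"].T+s["t"]
    return np.c_[s["cx"]+f*c[:,0]/c[:,2],s["cy"]+f*c[:,1]/c[:,2]]
def place(p,L):
    a=np.radians(p[2]);c,s=np.cos(a),np.sin(a);L=np.array(L)/1000
    return np.c_[p[0]+c*L[:,0]-s*L[:,1],p[1]+s*L[:,0]+c*L[:,1],L[:,2]]
def fit(p0,sets,zfree=False):
    def r(p):
        o=[]
        for s,L,px in sets:
            X=place(p,L)
            if zfree: X[:,2]+=p[3]
            o.append((proj(s,X)-px).ravel())
        return np.concatenate(o)
    q=least_squares(r,list(p0)+([0.] if zfree else []),loss="soft_l1",x_scale=[.01,.01,1]+([.01] if zfree else []))
    return q.x,r(q.x).reshape(-1,2)
E
python3 - <<'E'
from h import *
T,S=load("top0"),load("scene0")
px=lambda pts,ox,oy,px0,py0:(np.array(pts)-[px0,py0]+.5)/6-.5+[ox,oy]
rodL=[[32,0,14],[72,0,14],[110,0,14]]
rt=px([[186,122],[288,94],[387,66]],150,165,0,0)
rs=px([[172,415],[243,443],[319,469]],205,152,0,300)
cL=[[20,22,66],[60,22,66],[60,-22,66],[20,-22,66],[40,-63,50]]
ct=px([[558,46],[668,66],[650,184],[541,166],[576,262]],280,147,396,0)
sL=[[60,-22,10],[60,22,10],[60,22,66],[20,-22,66]]
cs=px([[585,543],[690,492],[695,373],[527,368]],294,190,396,300)
np.set_printoptions(precision=4,suppress=True)
for name,p0,st in (("rod",(.55,.1,-75),[(T,rodL,rt),(S,rodL,rs)]),("clamp",(.55,-.2,-95),[(T,cL,ct),(S,sL,cs)])):
  for sel in (st,st[:1],st[1:]): 
    for z in (0,1):
      if z and len(sel)<2: continue
      x,r=fit(p0,sel,z); print(name,len(sel),z,x,"res",r.round(1).tolist() if len(sel)>1 else np.abs(r).max())
E
```

```text
rod 2 0 [  0.5487   0.1327 -76.3982] res [[-0.2, -0.6], [0.1, -0.6], [-0.1, -0.4], [-0.8, 1.1], [-0.1, 0.9], [-0.3, 1.1]]
rod 2 1 [  0.5474   0.1315 -76.3909   0.004 ] res [[-0.0, -0.4], [0.4, -0.4], [0.3, -0.3], [-1.0, 0.1], [-0.2, -0.0], [-0.4, 0.1]]
rod 1 0 [  0.5471   0.1324 -76.0555] res 0.14766905196577795
rod 1 0 [  0.5537   0.136  -77.2968] res 0.3321027901416471
clamp 2 0 [   0.5841   -0.1543 -100.6207] res [[-0.3, -0.6], [-0.2, -1.3], [0.5, -1.2], [-0.0, -0.9], [0.1, 4.6], [-0.2, 1.5], [-1.5, 2.7], [0.4, 1.2], [-0.9, -0.8]]
clamp 2 1 [   0.5832   -0.1543 -100.8421    0.0031] res [[-0.1, -0.6], [0.2, -1.2], [0.7, -1.0], [0.1, -0.8], [0.2, 4.8], [-0.5, 0.6], [-1.7, 1.8], [0.3, 0.2], [-1.2, -1.8]]
clamp 1 0 [   0.5832   -0.1545 -101.6978] res 5.256384908463929
clamp 1 0 [  0.5856  -0.152  -97.6587] res 1.4692099339315803
```

```bash
cat > clamp.py <<'E'
from h import *
T,S=load("top0"),load("scene0")
px=lambda pts,ox,oy,px0,py0:(np.array(pts)-[px0,py0]+.5)/6-.5+[ox,oy]
ct=px([[558,46],[668,66],[650,184],[541,166],[460,32],[714,80],[684,270],[425,218]],280,147,396,0)
cs=px([[585,543],[690,492],[695,373],[527,368]],294,190,396,300)
def res(p,z=66,ws=.5):
    L,w1,w2=p[3:6]
    cL=[[20,22,z],[60,22,z],[60,-22,z],[20,-22,z],[-15,w1,10],[L,w1,10],[L,-w2,10],[-15,-w2,10]]
    sL=[[60,-22,10],[60,22,10],[60,22,z],[20,-22,z]]
    a=np.vstack([proj(T,place(p,cL))-ct,ws*(proj(S,place(p,sL))-cs)]);return a.ravel()
np.set_printoptions(precision=4,suppress=True)
for z in (66,76):
  for ws in (0,.5):
    q=least_squares(res,[.583,-.154,-100,75,32,32],args=(z,ws),x_scale=[.01,.01,1,5,5,5],loss="soft_l1")
    print(z,ws,q.x,q.cost,res(q.x,z,ws).reshape(-1,2).round(1).tolist())
E
python3 clamp.py
```

```text
66 0 [   0.5835   -0.1548 -103.0942   84.0369   37.9961   36.6427] 0.37194993301824386 [[0.3, 0.1], [0.4, 0.2], [0.1, 0.1], [-0.3, -0.4], [-0.3, 0.0], [0.1, -0.1], [-0.0, -0.3], [-0.2, 0.2], [-0.0, 0.0], [-0.0, 0.0], [-0.0, 0.0], [-0.0, -0.0]]
66 0.5 [   0.584    -0.1549 -102.9232   84.0242   37.3713   37.2628] 3.0869647344478706 [[0.3, -0.2], [0.4, -0.1], [0.2, -0.2], [-0.2, -0.6], [-0.4, 0.1], [0.0, -0.1], [0.0, -0.3], [-0.2, 0.3], [-0.6, 0.9], [-1.0, 1.7], [0.0, 1.0], [-0.6, -0.4]]
76 0 [   0.5809   -0.1534 -103.1081   84.7164   40.8726   33.761 ] 0.74059472934263 [[0.3, -0.0], [0.6, 0.1], [0.3, 0.3], [-0.3, -0.2], [-0.6, -0.0], [0.1, -0.0], [-0.0, -0.3], [-0.5, 0.2], [-0.0, 0.0], [-0.0, 0.0], [-0.0, -0.0], [-0.0, -0.0]]
76 0.5 [   0.5814   -0.154  -102.9696   84.3197   40.1876   34.4425] 6.300401808877581 [[0.5, -0.3], [0.8, -0.2], [0.6, -0.0], [-0.0, -0.5], [-0.5, 0.0], [0.0, -0.1], [0.0, -0.3], [-0.3, 0.2], [-1.2, 1.1], [-1.5, 1.9], [-0.3, -0.9], [-1.1, -2.2]]
```

```bash
cat >> h.py <<'E'
from scipy.spatial.transform import Rotation as Ro
def delta(c,t):
    "c,t = (x,y,z,yaw) with roll 180: shift and turn in tool axes"
    R=lambda a:Ro.from_euler("xyz",[180,0,a],degrees=True)
    d=R(c[3]).inv().apply(np.subtract(t[:3],c[:3])); w=(R(c[3]).inv()*R(t[3])).as_rotvec(degrees=True)
    return d.round(4),w.round(2)
E
python3 -c "
from h import *
a=(.259,-.623,.227,-157.437);b=(.5494,.1247,.13,-76.1)
print(delta(a,b))"
```

```text
(array([-0.5551,  0.579 ,  0.097 ]), array([  0.  ,   0.  , -81.34]))
```

jog_arm:
  plan:
    - [[1,-0.02,0.02,0,0,0,-3],[1,-0.05,0.055,0,0,0,-8],[1,-0.09,0.095,0,0,0,-14],[1,-0.13,0.135,0,0,0,-20],[1,-0.17,0.175,0,0,0,-26],[1,-0.21,0.22,0.01,0,0,-32],[1,-0.25,0.26,0.02,0,0,-38],[1,-0.29,0.3,0.03,0,0,-44],[1,-0.33,0.345,0.04,0,0,-50],[1,-0.37,0.385,0.05,0,0,-56],[1,-0.41,0.43,0.06,0,0,-62],[1,-0.45,0.47,0.07,0,0,-68],[1,-0.49,0.51,0.08,0,0,-74],[1,-0.525,0.548,0.09,0,0,-78],[1,-0.545,0.57,0.095,0,0,-80],[1,-0.5551,0.579,0.097,0,0,-81.34],[1,-0.5551,0.579,0.097,0,0,-81.34],[1,-0.5551,0.579,0.097,0,0,-81.34]]

```text
clock: 2.35
tool_pos: [0.5491, 0.1232, 0.1298]
orientation: [180.0, 0.0, -76.2]
force: [-0.1, -0.1, 1.0]
opening: 0.0875
gripper_force: 0.0
```

Run:
```python
from plant import ctrl
import cv2,numpy as np
out=[]
for n,x,y in (("scene",160,110),("top",120,130)):
    s=ctrl.snapshot(n); np.savez(f"{n}1.npz",**s)
    out.append(cv2.resize(s["image"][y:y+100,x:x+133,::-1],None,fx=3,fy=3,interpolation=cv2.INTER_CUBIC))
cv2.imwrite("pics/hover.png",np.hstack(out))
```

```text
(no output)
```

View pics/hover.png

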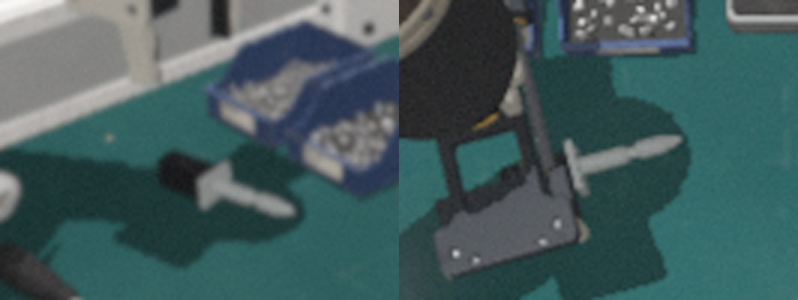

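The rod hasn't moved (collar at about (577,167), nose at about (680,140) in the right half), and the gripper is above the handle. Next: descend and close.

jog_arm:
  plan:
    - [[1,0,0,0.02,0,0,0],[1,0,0,0.045,0,0,0],[1,0,0,0.07,0,0,0],[1,0,0,0.09,0,0,0],[1,0,0,0.105,0,0,0],[1,0,0,0.117,0,0,0],[1,0,0,0.124,0,0,0],[1,0,0,0.126,0,0,0],[1,0,0,0.126,0,0,0],[0,0,0,0.126,0,0,0],[0,0,0,0.126,0,0,0],[0,0,0,0.126,0,0,0],[0,0,0,0.126,0,0,0],[0,0,0,0.126,0,0,0],[0,0,0,0.126,0,0,0],[0,0,0,0.126,0,0,0]]

```text
clock: 4.45
tool_pos: [0.5495, 0.1244, 0.0036]
orientation: [-180.0, 0.0, -76.1]
force: [0.2, 0.6, -0.2]
opening: 0.0237
gripper_force: 30.0
```

```bash
python3 -c "
from h import *
from plant import ctrl
o=ctrl.get_obs();print({k:o[k] for k in('clock','tool_pos','orientation','force','opening','gripper_force')})
a=(.5494,.1247,.004,-76.1)
m=np.array([.5835,-.1548]);y=np.radians(-103.1)
u=np.array([np.cos(y),np.sin(y)])
# rod grip is 8mm behind tcp; nose 102 ahead. hold nose 25mm before the mouth, axis 50 -> tcp z .04
t=m-u*(.102+.025)
print(t,delta(a,(*t,.06,-103.1)))
"
```

```text
{'clock': 4.45, 'tool_pos': array([0.5495439 , 0.12440959, 0.0035777 ]), 'orientation': array([-1.79986812e+02,  1.91898064e-03, -7.60922551e+01]), 'force': array([ 0.22670327,  0.58744392, -0.19658756]), 'opening': 0.023673411691968946, 'gripper_force': 30.005162358283997}
[ 0.61228472 -0.03110505] (array([ 0.1663, -0.0236, -0.056 ]), array([ 0., -0., 27.]))
```

```bash
python3 -c "
from h import *
T=load('top0')
for n,u,v,z in (('meter bl',362,215,.037),('meter br',438,216,.037),('meter tl',360,174,.037),('tape',461,390,.019),('bin br',340,228,.04)):
  f=192/np.tan(np.radians(T['vertical_fov'])/2)
  d=T['R'].T@np.array([(u*.64-T['cx'])/f,(v*.64-T['cy'])/f,1]);c=-T['R'].T@T['t']
  print(n,(c+d*(z-c[2])/d[2]).round(3))
"
```

```text
meter bl [ 0.654 -0.017  0.037]
meter br [ 0.649 -0.126  0.037]
meter tl [ 0.717 -0.016  0.037]
tape [ 0.401 -0.147  0.019]
bin br [0.635 0.014 0.04 ]
```

jog_arm:
  plan:
    - [[0,0,0,-0.015,0,0,0],[0,0,0,-0.04,0,0,0],[0,0,0,-0.065,0,0,0],[0,0,0,-0.085,0,0,0],[0,0,0,-0.096,0,0,0],[0,0.01,-0.001,-0.096,0,0,2],[0,0.03,-0.004,-0.096,0,0,5],[0,0.055,-0.008,-0.096,0,0,9],[0,0.08,-0.011,-0.096,0,0,13],[0,0.105,-0.015,-0.096,0,0,17],[0,0.13,-0.0185,-0.096,0,0,21],[0,0.15,-0.021,-0.096,0,0,24],[0,0.162,-0.023,-0.096,0,0,26],[0,0.1663,-0.0236,-0.096,0,0,27],[0,0.1663,-0.0236,-0.096,0,0,27],[0,0.1663,-0.0236,-0.096,0,0,27]]

```text
clock: 6.45
tool_pos: [0.6122, -0.0308, 0.0996]
orientation: [-180.0, 0.0, -103.0]
force: [-0.1, 0.7, -1.4]
opening: 0.0236
gripper_force: 30.0
```

Run:
```python
from plant import ctrl
import cv2,numpy as np
out=[]
for n,x,y in (("scene",230,130),("top",240,110)):
    s=ctrl.snapshot(n); np.savez(f"{n}2.npz",**s)
    out.append(cv2.resize(s["image"][y:y+100,x:x+100,::-1],None,fx=4,fy=4,interpolation=cv2.INTER_CUBIC))
cv2.imwrite("pics/pre.png",np.hstack(out))
o=ctrl.get_obs();print({k:o[k] for k in('clock','tool_pos','orientation','force','opening','gripper_force')})
```

```text
{'clock': 6.55, 'tool_pos': array([ 0.61220348, -0.03083571,  0.09968838]), 'orientation': array([-1.79992023e+02,  6.59016992e-03, -1.03034360e+02]), 'force': array([-0.08936503, -0.18636009, -1.05095923]), 'opening': 0.023444788904404754, 'gripper_force': 29.998149275779724}
```

View pics/pre.png

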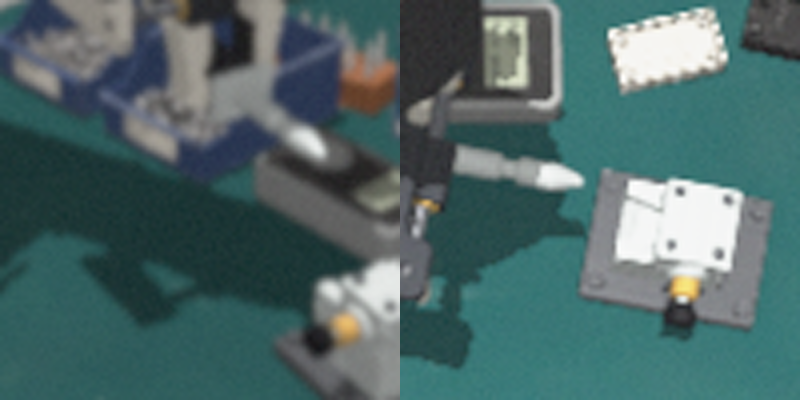

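Run:
```python
from h import *
np.set_printoptions(precision=4,suppress=True)
T,S=load("top2"),load("scene2")
q=lambda P,ox,oy,k=4:(np.array(P)+.5)/k-.5+[ox,oy]
t=q([[123,171],[183,181]],240,110); s=q([[287,130],[325,155]],230,130)
tcp=np.array([.6122,-.0308,.0997]);y=np.radians(-103.03)
u=np.array([np.cos(y),np.sin(y),0])
X=np.array([tcp+u*.064+[0,0,.01],tcp+u*.102+[0,0,.01]])
print("exp",X);print(proj(T,X)-t,proj(S,X)-s)
# free 3D triangulation of both points
for i in range(2):
    r=least_squares(lambda x:np.concatenate([(proj(T,x)-t[i])[0],(proj(S,x)-s[i])[0]]),X[i],x_scale=.01);print(r.x,r.fun)
x,r=fit((.61,-.03,-103),[(T,[[72,0,110],[110,0,110]],t)]);print("top fit",x,r, "exp grip",tcp-u*.008)
```

```text
exp [[ 0.5978 -0.0932  0.1097]
 [ 0.5892 -0.1302  0.1097]]
[[-2.9225 -1.3894]
 [ 0.429  -0.4938]] [[-0.4942 -0.4795]
 [ 0.1838  1.0923]]
[ 0.5935 -0.0987  0.1126] [-0.0686  0.0921  0.1183 -0.0298]
[ 0.588  -0.1295  0.1124] [ 0.2203 -0.2904 -0.3647  0.0951]
top fit [   0.6086   -0.0247 -100.9666] [[-1.7432 -0.1358]
 [ 1.734   0.1271]] exp grip [ 0.614  -0.023   0.0997]
```

```bash
python3 -c "
from h import *
m=np.array([.584,-.1548]);y=np.radians(-103.1);u=np.array([np.cos(y),np.sin(y)])
print(delta((.6123,-.0311,.1,-103.1),(*(m-u*.109),.04,-103.1)))"
```

```text
(array([ 0.0179, -0.0005,  0.06  ]), array([0., 0., 0.]))
```

jog_arm:
  plan:
    - [[0,0.002,0,0.008,0,0,0],[0,0.006,0,0.02,0,0,0],[0,0.01,-0.0005,0.034,0,0,0],[0,0.014,-0.0005,0.046,0,0,0],[0,0.017,-0.0005,0.055,0,0,0],[0,0.018,-0.0005,0.06,0,0,0],[0,0.018,-0.0005,0.06,0,0,0],[0,0.018,-0.0005,0.06,0,0,0]]

```text
clock: 7.55
tool_pos: [0.6091, -0.0489, 0.04]
orientation: [-180.0, 0.0, -103.1]
force: [-0.7, -0.3, -2.1]
opening: 0.0239
gripper_force: 30.0
```

Run:
```python
from plant import ctrl
import cv2,numpy as np
out=[]
for n,x,y in (("scene",270,150),("top",250,120)):
    s=ctrl.snapshot(n); np.savez(f"{n}3.npz",**s)
    out.append(cv2.resize(s["image"][y:y+80,x:x+80,::-1],None,fx=5,fy=5,interpolation=cv2.INTER_CUBIC))
cv2.imwrite("pics/mouth.png",np.hstack(out))
o=ctrl.get_obs();print({k:o[k] for k in('clock','tool_pos','orientation','force','opening','gripper_force')})
```

```text
{'clock': 7.65, 'tool_pos': array([ 0.60905146, -0.0488637 ,  0.04005609]), 'orientation': array([-1.79953754e+02,  2.08708342e-02, -1.03085573e+02]), 'force': array([ 0.08302948,  0.86363627, -1.18665715]), 'opening': 0.023590979485444776, 'gripper_force': 29.998117983341217}
```

View pics/mouth.png

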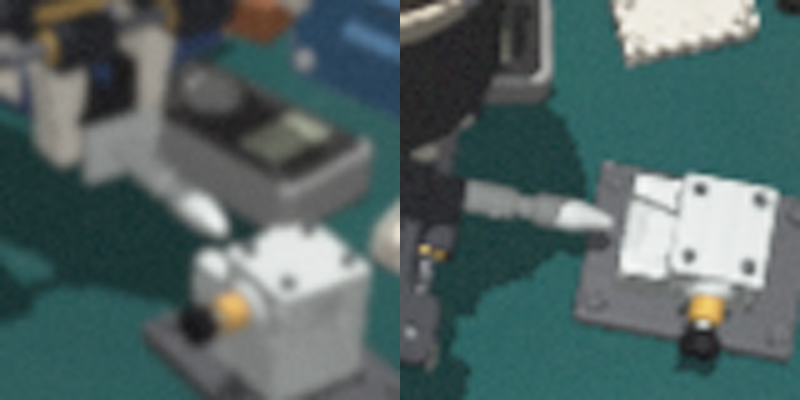

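Run:
```python
from h import *
np.set_printoptions(precision=1,suppress=True)
T,S=load("top3"),load("scene3")
b=lambda p,ox,oy,dx:(p-[ox,oy]+.5)*5-.5+[dx,0]
m=(.5835,-.1548,-103.1)
L=[[0,0,50],[60,0,50],[-8,0,50],[-46,0,50],[-70,0,50]]
c=[[20,22,66],[60,22,66],[60,-22,66],[20,-22,66]]
r=(.6091,-.0489,-103.08);R=[[102,0,50],[64,0,50],[40,0,50]]
for n,p,P in(("bore",m,L),("top",m,c),("rod",r,R)): print(n,"T",b(proj(T,place(p,P)),250,120,400).tolist(),"S",b(proj(S,place(p,P)),270,150,0).tolist())
```

```text
bore T [[628.1998592058571, 223.6223615845145], [764.3302366884955, 249.0784616750818], [610.1006771583272, 220.2378518352627], [524.2944246063872, 204.19225941312132], [470.24093315636645, 194.08436788999762]] S [[233.56815966291134, 244.55540263475382], [321.11058299266585, 319.01412774655125], [222.59415630243137, 235.22152463007455], [172.5090136570007, 192.62188291837728], [142.51254311218145, 167.1085504143441]]
top T [[686.4228446429909, 173.81702289857057], [778.4557008747295, 190.92399932170463], [762.2056954519713, 289.0284575832335], [669.2816050606053, 271.58282016610326]] S [[306.78020817586923, 222.2786389475513], [367.89630313979626, 271.0951314207741], [280.6004620427988, 304.3342044589924], [221.3642367133947, 253.22182648661052]]
rod T [[612.867360065183, 218.57611718414074], [527.0658113299348, 202.56469271183644], [473.0150008011482, 192.47827255735967]] S [[225.86090144719446, 235.78760051076], [175.62278338633786, 193.15880633587153], [145.53512831503593, 167.62838233221186]]
```

Run:
```python
from h import *
import cv2
np.set_printoptions(precision=2,suppress=True,linewidth=200)
T=load("top3");im=T["image"].astype(int)
r=(.6091,-.0489,-103.08)
for x in (40,45,50,55,80,85,90,95):
    p=proj(T,place(r,[[x,0,50]]))[0]; c=int(round(p[0]))
    col=cv2.blur(T["image"],(1,1))[:,c].astype(int); y0=int(p[1]); 
    s=(col[y0-9:y0+11,0]-col[y0-9:y0+11,1])  # red minus green: teal is negative
    # expected at this column
    a=proj(T,place(r,[[40,0,50]]))[0];b=proj(T,place(r,[[100,0,50]]))[0];e=a[1]+(c-a[0])*(b[1]-a[1])/(b[0]-a[0])
    w=np.clip((s-s.min())/(s.max()-s.min()),0,1); w=np.where(w>.35,w,0)
    print(x,"exp row",round(e,2),"cen",round((w*np.arange(y0-9,y0+11)).sum()/w.sum(),2),s)
```

```text
40 exp row 158.06 cen 158.92 [-31 -29 -29 -31 -29 -31 -24  -6  -4  -4  -5  -5  -3 -11 -32 -30 -28 -29 -28 -27]
45 exp row 158.43 cen 159.02 [-31 -30 -30 -29 -32 -29 -30  -9  -4  -5  -5  -5  -2  -9 -24 -29 -31 -29 -29 -29]
50 exp row 158.99 cen 159.93 [-28 -31 -30 -40 -30 -28 -31 -22  -6  -4  -4  -4  -4  -4  -7 -26 -28 -30 -34 -36]
55 exp row 159.36 cen 160.26 [-30 -30 -31 -30 -35 -27 -30  -9  -5  -6  -3  -4  -4  -9 -22 -30 -30 -28 -28 -29]
80 exp row 161.42 cen 161.26 [-29 -36 -30 -30 -32 -27 -30 -10  -5  -5  -6  -4  -5 -10 -23 -33 -31 -31 -45 -51]
85 exp row 161.79 cen 162.24 [-32 -35 -30 -29 -29 -35 -31 -19  -6  -4  -4  -3  -5  -7 -16 -33 -30 -30 -28 -47]
90 exp row 162.35 cen 166.26 [-52 -50 -43 -43 -43 -44 -44 -27  -9  -4  -3  -6  -4  -9 -11 -10  -5  -5  -3  -3]
95 exp row 162.72 cen 164.58 [-48 -39 -34 -22 -18 -15  -9  -4  -3  -7  -5  -6  -3  -2  -2   0  -2  -1  -3  -2]
```

The nose is at (612,223) in line with the bore, within about 0.4 mm laterally. I'm inserting slowly.

jog_arm:
  plan:
    - [[0,0.003,0,0,0,0,0],[0,0.006,0,0,0,0,0],[0,0.009,0,0,0,0,0],[0,0.012,0,0,0,0,0],[0,0.015,0,0,0,0,0],[0,0.018,0,0,0,0,0],[0,0.021,0,0,0,0,0],[0,0.024,0,0,0,0,0]]

```text
clock: 8.65
tool_pos: [0.6032, -0.0726, 0.0396]
orientation: [180.0, -0.0, -103.1]
force: [0.2, 1.2, -2.2]
opening: 0.0237
gripper_force: 30.0
```

jog_arm:
  plan:
    - [[0,0.003,0,0,0,0,0],[0,0.006,0,0,0,0,0],[0,0.008,0,0,0,0,0],[0,0.01,0,0,0,0,0],[0,0.012,0,0,0,0,0]]

```text
clock: 9.28
tool_pos: [0.6005, -0.0842, 0.0395]
orientation: [180.0, -0.0, -103.1]
force: [-0.1, -0.3, -2.1]
opening: 0.0234
gripper_force: 30.0
```

jog_arm:
  plan:
    - [[0,0.002,0,0,0,0,0],[0,0.004,0,0,0,0,0],[0,0.006,0,0,0,0,0],[0,0.008,0,0,0,0,0],[0,0.01,0,0,0,0,0]]

```text
clock: 9.9
tool_pos: [0.5989, -0.0938, 0.0398]
orientation: [-179.9, 0.0, -103.1]
force: [2.6, 1.7, -2.3]
opening: 0.0238
gripper_force: 30.0
```

jog_arm:
  plan:
    - [[0,0.002,0,0,0,0,0],[0,0.004,0,0,0,0,0],[0,0.006,0,0,0,0,0],[0,0.008,0,0,0,0,0],[0,0.01,0,0,0,0,0]]

```text
clock: 10.52
tool_pos: [0.5969, -0.1035, 0.0399]
orientation: [-179.9, 0.0, -103.1]
force: [6.1, 2.1, -3.0]
opening: 0.0239
gripper_force: 30.1
```

jog_arm:
  plan:
    - [[0,0.002,0,0,0,0,0],[0,0.004,0,0,0,0,0],[0,0.006,0,0,0,0,0],[0,0.008,0,0,0,0,0],[0,0.01,0,0,0,0,0]]

```text
clock: 11.15
tool_pos: [0.5957, -0.1134, 0.0404]
orientation: [-179.8, 0.0, -103.0]
force: [6.1, 1.3, -1.8]
opening: 0.0239
gripper_force: 30.1
```

jog_arm:
  plan:
    - [[0,0.002,0,0,0,0,0],[0,0.004,0,0,0,0,0],[0,0.006,0,0,0,0,0],[0,0.008,0,0,0,0,0],[0,0.01,0,0,0,0,0]]

```text
clock: 11.78
tool_pos: [0.5936, -0.1232, 0.0404]
orientation: [-179.8, 0.0, -103.0]
force: [7.2, 1.5, -1.6]
opening: 0.0239
gripper_force: 30.1
```

jog_arm:
  plan:
    - [[0,0.002,0,0,0,0,0],[0,0.004,0,0,0,0,0],[0,0.006,0,0,0,0,0]]

```text
clock: 12.15
tool_pos: [0.5917, -0.1293, 0.0403]
orientation: [-179.8, 0.0, -103.0]
force: [5.1, -2.0, -2.1]
opening: 0.0236
gripper_force: 30.1
```

jog_arm:
  plan:
    - [[0,0.001,0,0,0,0,0],[0,0.002,0,0,0,0,0]]

```text
clock: 12.4
tool_pos: [0.5904, -0.1316, 0.04]
orientation: [-179.9, -0.0, -103.1]
force: [4.8, -0.9, -1.6]
opening: 0.0237
gripper_force: 30.0
```

jog_arm:
  plan:
    - [[0,0.001,0,0,0,0,0],[0,0.002,0,0,0,0,0],[0,0.002,0,0,0,0,0]]

```text
clock: 12.78
tool_pos: [0.5902, -0.1324, 0.04]
orientation: [-179.9, 0.1, -103.1]
force: [5.7, 3.2, -0.5]
opening: 0.0242
gripper_force: 30.0
```

jog_arm:
  plan:
    - [[0,0.001,0,0,0,0,0],[0,0.002,0,0,0,0,0],[0,0.002,0,0,0,0,0]]

```text
clock: 13.15
tool_pos: [0.5903, -0.1326, 0.0401]
orientation: [-179.9, 0.2, -103.1]
force: [5.9, 12.8, 0.3]
opening: 0.0241
gripper_force: 30.0
```

jog_arm:
  plan:
    - [[0,-0.001,0,0,0,0,0],[0.45,-0.002,0,0,0,0,0],[0.45,-0.002,0,0,0,0,0],[0.45,-0.002,0,0,0,0,0],[0.45,-0.002,0,0,0,0,0],[0.45,-0.002,0,0,0,0,0]]

```text
clock: 13.9
tool_pos: [0.589, -0.133, 0.0395]
orientation: [180.0, -0.0, -103.1]
force: [-0.1, 0.3, -0.9]
opening: 0.0396
gripper_force: 0.0
```

Run:
```python
from plant import ctrl
import cv2,numpy as np
out=[]
for n,x,y in (("scene",270,150),("top",250,120)):
    s=ctrl.snapshot(n); np.savez(f"{n}4.npz",**s)
    out.append(cv2.resize(s["image"][y:y+80,x:x+80,::-1],None,fx=5,fy=5,interpolation=cv2.INTER_CUBIC))
cv2.imwrite("pics/home.png",np.hstack(out))
```

```text
(no output)
```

View pics/home.png

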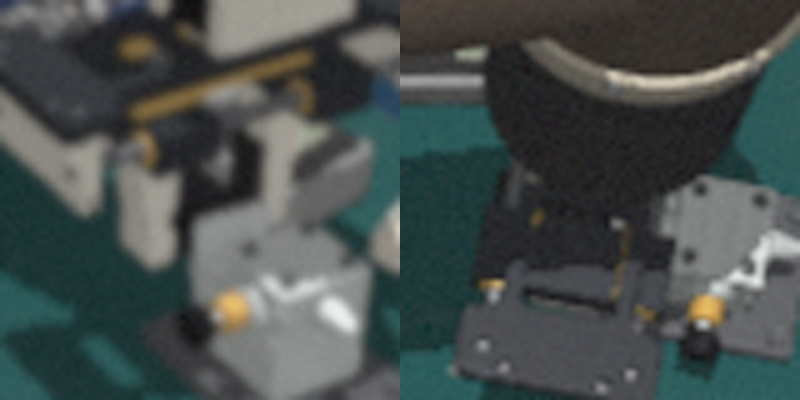

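The nose shows through the exit face at (338,315), and the fingers are free of the handle. Next: lift and retreat.

jog_arm:
  plan:
    - [[0.45,0,0,-0.01,0,0,0],[0.45,0,0,-0.03,0,0,0],[0.45,0,0,-0.06,0,0,0],[0.45,0,0,-0.09,0,0,0],[0.45,0,0,-0.12,0,0,0],[0.45,-0.02,0,-0.145,0,0,0],[0.45,-0.06,0,-0.16,0,0,0],[0.45,-0.1,0,-0.16,0,0,0],[0.45,-0.14,0,-0.16,0,0,0],[0.45,-0.18,0,-0.16,0,0,0],[0.45,-0.2,0,-0.16,0,0,0],[0.45,-0.2,0,-0.16,0,0,0],[0.45,-0.2,0,-0.16,0,0,0]]

```text
clock: 15.62
tool_pos: [0.6343, 0.0613, 0.1997]
orientation: [180.0, -0.0, -103.1]
force: [-0.4, -0.0, -0.6]
opening: 0.0393
gripper_force: 0.0
```

Run:
```python
from plant import ctrl
import cv2,numpy as np
out=[]
for n,x,y in (("scene",260,140),("top",230,110)):
    s=ctrl.snapshot(n); np.savez(f"{n}5.npz",**s)
    out.append(cv2.resize(s["image"][y:y+150,x:x+100,::-1],None,fx=4,fy=4,interpolation=cv2.INTER_CUBIC))
cv2.imwrite("pics/end.png",np.hstack(out))
```

```text
(no output)
```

View pics/end.png

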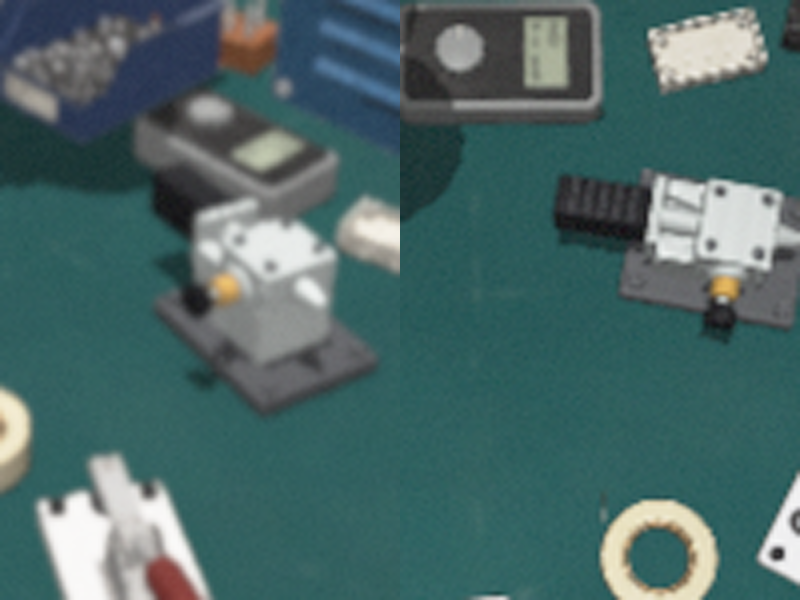

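The collar sits at the mouth (655,220), and the tape roll and meter are where they were. I'll check the seating depth numerically.

Run:
```python
from h import *
np.set_printoptions(precision=1,suppress=True)
T,S=load("top5"),load("scene5")
m=(.5835,-.1548,-103.1)
for d in (0,-2,-4):
  L=[[-58+d,12,64],[-58+d,-12,64],[-6+d,0,64],[d,0,64],[78+d,0,50]]
  print(d,((proj(T,place(m,L))-[230,110]+.5)*4-.5+[400,0]).tolist(),((proj(S,place(m,L[-1:]))-[260,140]+.5)*4-.5).tolist())
a,b=load("top0")["image"],T["image"]
import cv2
print("tape/meter change",np.abs(a[225:270,270:320].astype(int)-b[225:270,270:320]).mean(),np.abs(a[108:142,262:285].astype(int)-b[108:142,262:285]).mean())
s=cv2.resize(b[145:185,265:350,::-1],None,fx=9,fy=9,interpolation=cv2.INTER_CUBIC);cv2.imwrite("pics/fin.png",s)
```

```text
0 [[562.6466888941795, 171.0013740974391], [554.4341238028799, 213.28675402411943], [653.924887053242, 209.90566240477813], [664.9565900593293, 211.96671090892266], [804.1422679212692, 245.29220249302057]] [[319.35849652549496, 314.3081167860471]]
-2 [[558.9963527178813, 170.32122764563815], [550.7647585620809, 212.59934370345786], [650.2489003339667, 209.21887932832715], [661.2787317571481, 211.2795781654122], [800.4978175265121, 244.610697778646]] [[316.81259638466463, 312.14271546931514]]
-4 [[555.346632711457, 169.64119600127822], [547.0960160500117, 211.9120500433437], [646.5735371581998, 208.53221274825114], [657.6014974747195, 210.5925620072535], [796.8539779059804, 243.92930727779287]] [[314.2763525054381, 309.98552723260786]]
tape/meter change 1.8952592592592592 1.9450127877237853
```

View pics/fin.png

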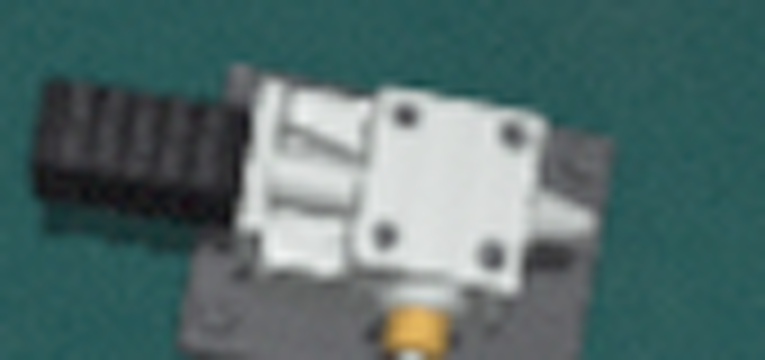

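The handle's rear corners match the seated prediction to within about 1 mm. The collar is flush and the nose stands out of the exit. Handing in.

```bash
python3 -c "
from plant import ctrl
print(ctrl.close_job())"
```

```text
the job is handed in; nothing more can be done
None
```

The stop rod is in the clamp and released: the pictures show its collar at the mouth and its nose out of the exit, and the force trace fits the plunger dropping into the groove, though the plunger itself was not read. The tape roll and torque meter did not move, and I handed the job in at about 16 s; no verdict came back.

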